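Set a sample box against the flip stop of a furnace loading board

ROBOT

A 6-joint arm with a two-finger parallel gripper is mounted at the origin on the work surface. World frame = base frame: x ahead of the robot, y to its left, z up, the work surface at z = 0. Lengths are in mm, angles in rad, forces in N, time in s.
With the tool pointing down it reaches from about 350 to 775 mm from the base axis. Payload 7.3 kg.
Tool frame: the origin (TCP) lies on the centre line of the jaws, within the pads' length; the fingertips stand 11 mm ahead of it and the grasp point (between the pads) lies 8 mm behind it; z points along the fingers, y is the line along which they close (so a half turn about z gives the same grasp; the last joint's range is limited). The gripper opens to 92 mm and grips with 3 to 60 N. Pads are 19 mm wide; open, the fingers measure 130 mm over their backs; the gripper's body (75 mm by 190 mm) begins 47 mm behind the grasp point.
Start: joints at [-1.323, 0.342, 1.524, -0, 1.275, -0.146], TCP at [201.466, -484.825, 237.741] pointing down, gripper open.
Joint ranges: [-2.53, 2.53], [-0.77, 2.02], [0.04, 2.7], [-1, 4.14], [0.28, 2.66], [-3.11, 3.11]. Speed limits (rad/s): [2.57, 2.57, 3.14, 3.14, 3.14, 3.14].

INTERFACE

Orientations are given as [roll, pitch, yaw] about the fixed x, y, z axes, in that order (R = Rz(yaw) Ry(pitch) Rx(roll)).
In Python, from plant import bot gives the robot as it stands.
- The arm moves only by the tool step_arm, never from a script. Its argument "deltas" is a list of rows, each a list of 5 numbers: the opening, from 0 (shut) to 1 (fully open), then the shift along the tool's x, y, z each as a share of 0.5 m, from -1 to 1, then the turn about the tool's z as a share of pi/2 rad, from -1 to 1. In form: [[claw, x, y, z, turn], ...]. A call has 1 to 8 rows; each row shifts and turns the commanded pose from where the row before left it, along the tool's axes as they then stand; what a row does not reach is not made up. A row lasts 1/10 s, in which the tool goes at most 50 mm and 8.59 degrees, less where a joint would pass 70% of its speed; a pose out of reach is approached as far as the arm can. A call with a number of a shift or a turn outside -1 to 1 is refused whole. A call with a gripper value outside its range is refused whole. The fingers move at their own pace and stop on an object; the grip force is fixed at half the most. Time passes only in rows, so rows that do not move let the fingers close. It gives the time, the measured TCP pose, the force, the opening and the grip force at its end, in the units of the state.
- bot.get_obs(): the state, without advancing time (a new reading comes with each control period).
- bot.capture(name): name is "scene" or "top"; returns (picture, depth): 400x640x3 uint8, red, green, blue; 400x640 float32, mm along the optical axis (not along the pixel's ray), 0 where there is no reading.
- bot.camera_params(name): a dict with "fov_y" (degrees; the focal length in pixels is half the picture's height over the tangent of half this angle, whatever the lens; pixels are square), "cx", "cy" (the principal point, pixels), "rvec" (rotation vector, rad) and "tvec" (3), from world to camera coordinates, as OpenCV has them. Camera axes: x right, y down, z forward; pixel columns grow to the right and rows downward; lengths in mm; the calibration is good to about 2 mm. A picture is of the moment at which its call begins. camera_params takes no time and is no camera call.
- bot.close_job(): hands the job in; it is judged then, once.
The state is a dict: "time": time; "joint_positions": joint angles; "dq": joint speeds; "tau": joint torques, N m; "tool_pos": TCP position; "tcp_rot": TCP orientation; "contact_force": force on the tool from outside, world axes, zero at the start; "moment": the same for the moment, N m; "grip_width": finger opening in mm; "finger_force": force on a finger pad.
Only numpy, scipy, OpenCV 4.12 (cv2) and the standard library are available. Lean on these libraries where they do the work, as an engineer would, in place of code of your own. Each camera call takes 0.05 s, during which the arm holds its last target. There are 200 camera calls.

TASK

Get the sample box ready for the furnace loader: flip the loading board's raised stop flag fully down across the path, then slide the sample box that stands on the board, flush along the fence, up to the stop and press it home, firmly enough that the spring pin is pushed right in and you feel the solid stop, but gently: never ram the stop. Let go and leave the box there, flat, along the fence and still touching the stop, and leave the other things on the trolley alone.

Things in the scene. Friction and masses are not known exactly. Their poses are not given: they have to be found in the camera images.
- board: Aluminium loading board, 200 (x) by 440 (y) by 10 mm thick, fixed on the trolley; origin at the centre of its underside, z up. A low steel fence runs along its far side; the box is slid along it in board +y. The stop flag's bracket, two steel cheeks (board x = 62 to 92, y = 105 to 145, up to z = 85 mm), stands at the fence's +y end.
- flag (a joint): Stop flag's hinge, rad. Axis along board y through board x = 75, y = 125, z = 70 mm. 0 = thrown back (plate up, leaning 10 degrees away from the robot; it starts at 0 to 0.3); grows as the plate swings over towards the robot and down; 1.745 = fully down at its hard end, plate level across the path. Stiff (about 0.1 N m): stays where it is left.
- flag_hinge (a point): Frame of the flag's steel plate, at the hinge axis in mid-plate, y along it. The plate is 10 mm thick in y, reaches from 7 to 75 mm from the axis along its own -x, from +4 to -48 mm in its own z. Fully down its axes are the board's: it stands across the path, top at board z = 74 mm. Raised, its +z face is the back, away from the robot. A set screw with a spring pin stands on its -y face.
- fence (a point): Point on the fence's face towards the robot, at its top edge (board x = +60, y = -57, z = 24 mm). The fence stands 14 mm above the board, is 25 mm thick and runs from board y = -210 to +95 mm.
- screw_root (a point): Where the set screw (13 mm thick, spring pin 8.4 mm thick at its end) leaves the plate's -y face (plate x = -42, z = -34 mm); it points along plate -y. How far the pin's end stands out from here differs every time, 5 to 25 mm, and is not measured: find it by touch. The pin yields 4 mm under 0.6 to 1.4 N, then is solid; 5 to 15 N there is a good press.
- sample_box: Dark lidded graphite sample box to be set, 54 (x) by 120 (y, its long way) by 60 mm high, 0.5 to 0.85 kg, solid as one piece; origin at the centre of its underside, z up. It stands on the board (underside at board z = 10 mm), askew and short of the stop. Friction on the board 2.5 to 6 N, more than the pin's spring. Flush on the fence its centre is at board x = 33 mm.
- spare_box: Bystander: a like dark box standing on the trolley, not on the board; leave it. Origin at the centre of its underside.
- test_plates: Bystander: two dark plates stacked, about 80 by 112 by 24 mm, on the trolley to the right of the board; leave them. Origin at the centre of the underside.
- thermometer: Bystander: grey and black pistol thermometer lying on its side, about 130 mm long; leave it. Origin under its barrel.

How it is judged:
By the outcome, as a careful person would: the job done as asked, in the order asked, and still so for the second after the job is handed in, with the robot touching nothing.
It also fails if it takes over 64 s, if anything falls off the work surface, if the arm or the gripper's body presses on something with over 40 N, if the wrist force passes 120 N, or if a joint passes its speed limit or range.

## Working session

There is one attempt and no reset: what is moved stays moved. The work goes in short steps, Python scripts to look and compute and a tool call to move; the robot and the scene stay as the last step left them, time stands still between calls to the robot, and variables do not carry over. Pictures are saved under pics/ and viewed, at most 10 in all, crops included, and the job is handed in when it is done.

Besides the shell and the picture viewer there is one more tool, called by a JSON object that holds its "api" and its "payload". step_arm: Moves the arm, as the interface text tells. Shift numbers are shares of 0.5 m and turn numbers shares of pi/2 rad, none past 1 either way. Its arguments: {"type":"object","properties":{"deltas":{"type":"array","items":{"type":"array","items":{"type":"number","minimum":-1,"maximum":1}}}},"required":["deltas"]}

```bash
mkdir -p pics; ls; cat > h.py <<'E'
import numpy as np, cv2
from plant import bot
def cam(n):
    p=bot.camera_params(n); f=200/np.tan(np.radians(p['fov_y']/2))
    R=cv2.Rodrigues(np.array(p['rvec'],float))[0]; t=np.array(p['tvec'],float).reshape(3)
    return f,p['cx'],p['cy'],R,t
def cloud(n,d):
    f,cx,cy,R,t=cam(n); v,u=np.mgrid[0:400,0:640]
    P=np.stack([(u-cx)/f*d,(v-cy)/f*d,d],-1)
    return (P-t)@R
def ray(n,u,v,z):
    f,cx,cy,R,t=cam(n); o=-R.T@t; r=R.T@np.array([(u-cx)/f,(v-cy)/f,1]); return o+r*(z-o[2])/r[2]
def proj(n,X):
    f,cx,cy,R,t=cam(n); c=R@np.array(X,float)+t; return cx+f*c[0]/c[2],cy+f*c[1]/c[2]
E
python3 - <<'E'
from h import *
for n in("scene","top"):
    r,d=bot.capture(n); cv2.imwrite(f'pics/{n}0.png',r[:,:,::-1]); np.save(f'pics/{n}0.npy',d); np.save(f'pics/{n}0rgb.npy',r)
    print(n,bot.camera_params(n),(d>0).mean())
print(bot.get_obs())
E
```

```text
pics
scene {'fov_y': 55.245926108525055, 'cx': 319.1345193625617, 'cy': 198.3541209308169, 'rvec': array([ 1.95956953,  1.25071397, -0.61207879]), 'tvec': array([-196.99844403, -220.31501543, 1639.70755195])} 0.9925546875
top {'fov_y': 54.40229393932837, 'cx': 321.53425977914696, 'cy': 191.5123533753543, 'rvec': array([ 2.17174411, -2.19251728,  0.0880426 ]), 'tvec': array([ -22.86609229,  505.97167233, 1372.20637331])} 0.99587109375
{'time': 0.1, 'joint_positions': array([-1.32299533e+00,  3.42628177e-01,  1.52487474e+00,  2.00429798e-05,
        1.27538404e+00, -1.46019720e-01]), 'dq': array([ 0.00157521, -0.00187885, -0.0014824 , -0.00072891,  0.00236198,
       -0.00092273]), 'tau': array([ 2.07815472e-03, -4.32004666e+01, -2.44695532e+01,  7.18344259e-02,
        5.25776634e-02, -4.29837269e-05]), 'tool_pos': array([ 201.38945628, -484.48906179,  237.14367082]), 'tcp_rot': array([-3.14031492e+00, -2.07285528e-04,  3.93814736e-01]), 'contact_force': array([0.21984494, 0.16082558, 0.79606705]), 'moment': array([ 0.00897774,  0.03690521, -0.02462125]), 'finger_force': 0.0, 'grip_width': 91.92393532341191}
```

View pics/scene0.png

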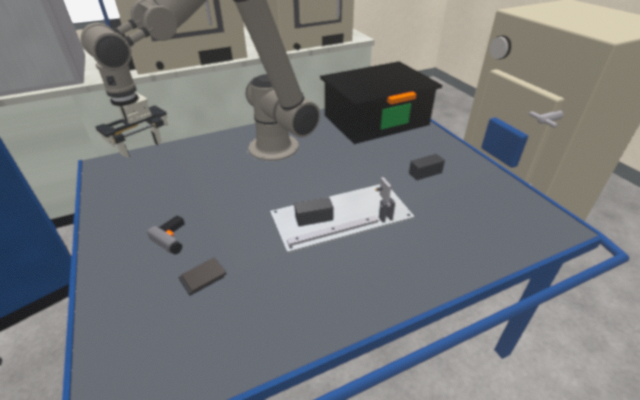

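View pics/top0.png

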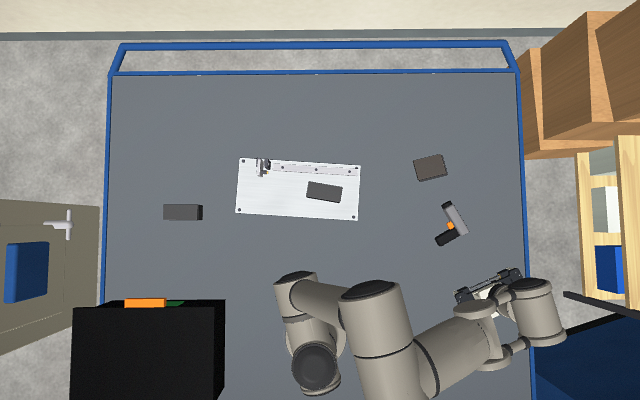

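The top view shows the board at about (235–360, 157–221), the flag bracket at (262,166) and the sample box askew at (324,191). The spare box is at (183,212), with the plates and thermometer to the right. The robot is clear of all of them. Next I'll measure.

```bash
python3 - <<'E'
from h import *
r=np.load('pics/top0rgb.npy'); d=np.load('pics/top0.npy'); P=cloud('top',d)
g=r.min(2); m=(g>170).astype(np.uint8); m[:,:225]=0; m[:,370:]=0; m[:145]=0; m[230:]=0
m=cv2.morphologyEx(m,cv2.MORPH_CLOSE,np.ones((5,5)))
c=max(cv2.findContours(m,0,1)[0],key=cv2.contourArea)
W=np.array([ray('top',*p[0],10)[:2] for p in c],np.float32)
print('board',cv2.minAreaRect(W),cv2.boxPoints(cv2.minAreaRect(W)))
# box
m=((r.max(2)<95)).astype(np.uint8); m[:,:298]=0; m[:,350:]=0; m[:176]=0; m[207:]=0
c=max(cv2.findContours(m,0,1)[0],key=cv2.contourArea); print(cv2.contourArea(c),cv2.minAreaRect(c))
k=(m>0); print('z box',np.percentile(P[k][:,2],[5,50,95]))
k=k&(P[:,:,2]>60)&(P[:,:,2]<80)
W=P[k][:,:2].astype(np.float32); print('boxtop',cv2.minAreaRect(W), len(W))
W=np.array([ray('top',*p[0],70)[:2] for p in c],np.float32);print('ray',cv2.minAreaRect(W))
# board z, spare z, flag
s=P[150:225,230:365].reshape(-1,3); print('z board',np.median(s[:,2]))
q=P[150:185,245:285].reshape(-1,3); q=q[q[:,2]>50]; print(np.round(q[q[:,2].argsort()][::-1][:60:2]))
for n,sl in(('top',(150,185,245,285)),('scene',(165,225,365,420)),('scene',(180,235,270,420))):
    im=np.load(f'pics/{n}0rgb.npy')[sl[0]:sl[1],sl[2]:sl[3],::-1]
    cv2.imwrite(f'pics/c_{n}{sl[2]}.png',cv2.resize(im,None,fx=390//im.shape[1]*1.,fy=390//im.shape[1]*1.,interpolation=2))
a=cv2.imread('pics/c_top245.png');b=cv2.imread('pics/c_scene365.png')
h=max(a.shape[0],b.shape[0]); a,b=[cv2.copyMakeBorder(i,0,h-i.shape[0],0,0,0) for i in(a,b)]
cv2.imwrite('pics/c.png',np.hstack([a,b]))
E
```

```text
board ((517.8771362304688, 57.96771240234375), (439.28778076171875, 199.68690490722656), 85.77958679199219) [[ 402.14008 -153.73276]
 [ 601.28546 -168.4284 ]
 [ 633.6142   269.66818]
 [ 434.4688   284.36383]]
497.5 ((324.00164794921875, 191.82382202148438), (34.351566314697266, 16.3358211517334), 10.007979393005371)
z box [57.27313492 71.25134933 76.22879635]
boxtop ((502.09759521484375, -36.27775192260742), (118.39078521728516, 54.00077819824219), 79.53655242919922) 460
ray ((500.6784362792969, -36.05176544189453), (118.31741333007812, 56.511512756347656), 79.43385314941406)
z board 9.993586504083627
[[ 396.  -24. 1408.]
 [ 396.  -24. 1408.]
 [ 396.  -24. 1408.]
 [ 396.  -24. 1408.]
 [ 558.  179.  150.]
 [ 565.  179.  149.]
 [ 584.  176.  148.]
 [ 588.  179.  148.]
 [ 588.  176.  148.]
 [ 591.  176.  148.]
 [ 604.  173.  147.]
 [ 571.  183.  147.]
 [ 598.  179.  147.]
 [ 585.  183.  146.]
 [ 591.  173.  146.]
 [ 575.  176.  146.]
 [ 568.  183.  145.]
 [ 558.  176.  145.]
 [ 575.  180.  145.]
 [ 588.  183.  145.]
 [ 559.  183.  145.]
 [ 601.  173.  145.]
 [ 588.  173.  144.]
 [ 595.  177.  144.]
 [ 578.  180.  143.]
 [ 582.  173.  143.]
 [ 562.  177.  143.]
 [ 556.  180.  142.]
 [ 605.  177.  141.]
 [ 576.  174.  140.]]
```

View pics/c.png

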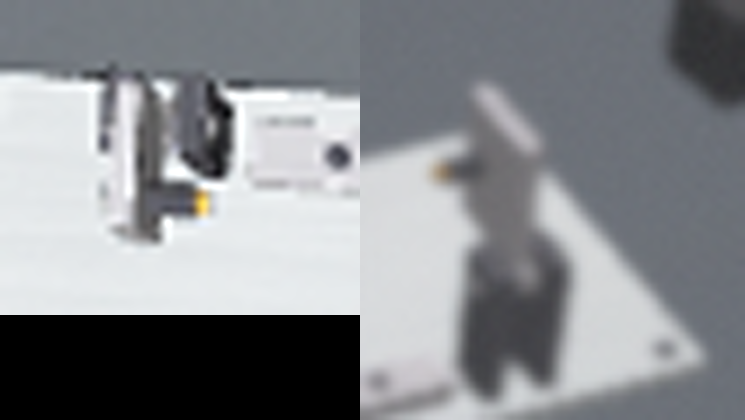

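The flag is only slightly tipped (q≈0.12), with its top at z≈148 and its screw on the robot side. The board centre is (518,58) with yaw −0.074. The box sits at about board (−9,−95), askew by about 6°. I'll turn the tool to the board axes first (tool x = board y, tool y = board x) with the fingers shut.

{"api": "step_arm", "payload": {"deltas": [[0, 0, 0, 0, -0.088], [0, 0, 0, 0, -0.088], [0, 0, 0, 0, -0.088], [0, 0, 0, 0, -0.088], [0, 0, 0, 0, -0.088], [0, 0, 0, 0, -0.088], [0, 0, 0, 0, -0.088], [0, 0, 0, 0, -0.086]]}}

```text
time: 0.9
tool_pos: [201.4, -484.6, 237.3]
tcp_rot: [-3.141, -0.001, 1.502]
contact_force: [0.2, -0.0, -0.7]
grip_width: 32.4
finger_force: 0.0
```

```bash
cat >> h.py <<'E'
C=np.array([517.9,58.0]); YW=-0.0737
ex=np.array([np.cos(YW),np.sin(YW)]); ey=np.array([-ex[1],ex[0]])
def st():
    o=bot.get_obs(); p=o['tool_pos']; d=p[:2]-C; f=o['contact_force']
    print('t %.2f bx %.1f by %.1f tipz %.1f yawerr %.4f  F bx %.2f by %.2f z %.2f w %.1f gf %.1f'%(o['time'],d@ex,d@ey,p[2]-11,o['tcp_rot'][2]-YW-np.pi/2,f[:2]@ex,f[:2]@ey,f[2],o['grip_width'],o['finger_force']))
E
python3 -c "
from h import *;st()"
```

```text
t 0.90 bx -275.7 by -564.4 tipz 226.3 yawerr 0.0050  F bx 0.17 by -0.01 z -0.74 w 32.4 gf 0.0
```

{"api": "step_arm", "payload": {"deltas": [[0, 0.069, 0.042, 0, 0], [0, 0.069, 0.042, 0, 0], [0, 0.069, 0.042, 0, 0], [0, 0.069, 0.042, 0, 0], [0, 0.069, 0.042, 0, 0], [0, 0.069, 0.042, 0, 0], [0, 0.069, 0.042, 0, 0], [0, 0.069, 0.042, 0, 0]]}}

```text
time: 1.7
tool_pos: [390.0, -220.5, 237.5]
tcp_rot: [-3.141, -0.0, 1.496]
contact_force: [0.2, -0.2, 0.9]
grip_width: 0.3
finger_force: 0.0
```

{"api": "step_arm", "payload": {"deltas": [[0, 0.069, 0.042, 0, 0], [0, 0.069, 0.042, 0, 0], [0, 0.069, 0.042, 0, 0], [0, 0.069, 0.042, 0, 0], [0, 0.069, 0.042, 0, 0], [0, 0.069, 0.042, 0, 0], [0, 0.069, 0.042, 0, 0], [0, 0.069, 0.042, 0, 0]]}}

```text
time: 2.5
tool_pos: [578.1, 42.3, 237.3]
tcp_rot: [-3.141, 0.0, 1.497]
contact_force: [0.5, -0.6, -0.4]
grip_width: 0.4
finger_force: 0.0
```

```bash
python3 -c "
from h import *;st()"
```

```text
t 2.50 bx 61.2 by -11.2 tipz 226.3 yawerr -0.0004  F bx 0.55 by -0.57 z -0.41 w 0.4 gf 0.0
```

{"api": "step_arm", "payload": {"deltas": [[0, 0.068, 0.035, 0, 0], [0, 0.068, 0.035, 0, 0], [0, 0.068, 0.035, 0, 0], [0, 0.068, 0.035, 0, 0], [0, 0, 0, 0, 0], [0, 0, 0, 0.06, 0], [0, 0, 0, 0.06, 0], [0, 0, 0, 0.06, 0]]}}

```text
time: 3.3
tool_pos: [657.0, 170.8, 146.3]
tcp_rot: [-3.141, 0.0, 1.496]
contact_force: [0.5, -0.4, 0.2]
grip_width: 0.2
finger_force: 0.0
```

```bash
python3 - <<'E'
from h import *
st()
ims=[]
for n in("scene","top"):
    r,d=bot.capture(n); u,v=map(int,proj(n,(602,177,110))); c=r[v-40:v+40,u-40:u+40,::-1]; ims.append(cv2.resize(c,(390,390),interpolation=2))
cv2.imwrite('pics/c2.png',np.hstack(ims))
E
```

```text
t 3.30 bx 130.4 by 122.7 tipz 135.3 yawerr -0.0006  F bx 0.49 by -0.33 z 0.18 w 0.2 gf 0.0
```

View pics/c2.png

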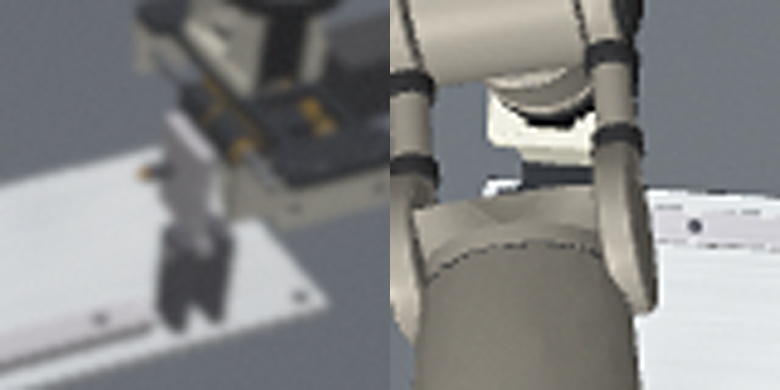

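```bash
python3 - <<'E'
from h import *
u0,v0=map(int,proj('scene',(602,177,110)))
for n,X in(('tip',(657,171,135)),('bodybottom',(657,171,201)),('hinge',(602,177,70)),('platetop',(602,177,147)),('platetopfront',(556,180,148))):
    u,v=proj('scene',X); print(n,(u-u0+40)*4.875,(v-v0+40)*4.875)
f,cx,cy,R,t=cam('scene'); print(-R.T@t)
E
```

```text
tip 239.9793224293473 217.6705098135117
bodybottom 252.85883011689958 130.73001826734085
hinge 189.43805431743965 244.72343978851475
platetop 201.43081790229814 150.86490065168894
platetopfront 166.88990846090286 110.02235642407646
[1372.79348388 -401.15608433  854.69280768]
```

{"api": "step_arm", "payload": {"deltas": [[0, 0, -0.04, 0.012, 0], [0, 0, -0.024, 0.004, 0], [0, 0, -0.02, 0, 0], [0, 0, -0.02, 0.004, 0], [0, 0, -0.018, 0.008, 0], [0, 0, -0.018, 0.01, 0], [0, 0, -0.014, 0.014, 0], [0, 0, -0.014, 0.016, 0]]}}

```text
time: 4.2
tool_pos: [574.1, 177.3, 114.7]
tcp_rot: [3.139, -0.0, 1.496]
contact_force: [-0.5, -0.8, 2.5]
grip_width: 0.1
finger_force: 0.7
```

{"api": "step_arm", "payload": {"deltas": [[0, 0, -0.008, 0.014, 0], [0, 0, -0.008, 0.014, 0], [0, 0, -0.006, 0.01, 0], [0, 0, -0.004, 0.006, 0], [0, 0, 0, 0, 0]]}}

```text
time: 4.7
tool_pos: [560.2, 178.3, 91.0]
tcp_rot: [-3.14, 0.0, 1.497]
contact_force: [0.9, -0.8, -0.3]
grip_width: 0.2
finger_force: 0.0
```

```bash
python3 -c "
from h import *;st()"
```

```text
t 4.70 bx 33.3 by 123.1 tipz 80.0 yawerr -0.0006  F bx 0.95 by -0.72 z -0.32 w 0.2 gf 0.0
```

{"api": "step_arm", "payload": {"deltas": [[0, 0, 0, 0.004, 0], [0, 0, 0, 0.002, 0], [0, 0, 0, 0.002, 0], [0, 0, 0, 0.002, 0], [0, 0, 0, 0, 0]]}}

```text
time: 5.2
tool_pos: [560.7, 178.3, 86.6]
tcp_rot: [3.142, 0.0, 1.496]
contact_force: [-0.2, 0.1, 0.8]
grip_width: 0.3
finger_force: 0.0
```

{"api": "step_arm", "payload": {"deltas": [[0, 0, 0, 0.002, 0], [0, 0, 0, 0.001, 0], [0, 0, 0, 0, 0]]}}

```text
time: 5.5
tool_pos: [560.7, 178.3, 85.3]
tcp_rot: [3.141, 0.0, 1.496]
contact_force: [-0.6, 1.0, 2.1]
grip_width: 0.3
finger_force: 0.8
```

{"api": "step_arm", "payload": {"deltas": [[0, 0, 0, 0.001, 0], [0, 0, 0, 0.001, 0], [0, 0, 0, 0, 0]]}}

```text
time: 5.8
tool_pos: [560.8, 178.3, 85.1]
tcp_rot: [3.141, -0.0, 1.497]
contact_force: [-3.1, -0.4, 7.5]
grip_width: 0.7
finger_force: 4.0
```

{"api": "step_arm", "payload": {"deltas": [[0, 0, 0, 0.001, 0], [0, 0, 0, 0.001, 0], [0, 0, 0, 0, 0]]}}

```text
time: 6.1
tool_pos: [560.8, 178.4, 85.0]
tcp_rot: [3.14, -0.0, 1.497]
contact_force: [-4.9, -1.6, 15.1]
grip_width: 0.5
finger_force: 7.1
```

{"api": "step_arm", "payload": {"deltas": [[0, 0, 0, -0.04, 0], [0, 0, 0, -0.08, 0], [1, -0.087, -0.017, 0, 0], [1, -0.087, -0.017, 0, 0], [1, -0.087, -0.017, 0, 0], [1, -0.087, -0.017, 0, 0], [1, -0.088, -0.018, 0, 0], [1, 0, 0, 0, 0.07]]}}

```text
time: 6.9
tool_pos: [500.5, -40.4, 143.2]
tcp_rot: [-3.141, 0.001, 1.381]
contact_force: [0.8, 2.4, 1.0]
grip_width: 43.8
finger_force: 0.0
```

{"api": "step_arm", "payload": {"deltas": [[1, 0, 0, 0.02, 0], [1, 0, 0, 0, 0], [1, 0, 0, 0, 0]]}}

```text
time: 7.2
tool_pos: [501.5, -35.0, 132.6]
tcp_rot: [-3.14, -0.0, 1.39]
contact_force: [0.3, 0.3, -0.0]
grip_width: 67.9
finger_force: 0.0
```

```bash
python3 - <<'E'
from h import *
st()
ims=[]
for n in("scene","top"):
    r,d=bot.capture(n); u,v=map(int,proj(n,(530,50,40))); c=r[v-65:v+65,u-65:u+65,::-1]; ims.append(cv2.resize(c,(390,390),interpolation=2))
cv2.imwrite('pics/c3.png',np.hstack(ims))
E
```

```text
t 7.20 bx -9.5 by -94.0 tipz 121.6 yawerr -0.1073  F bx 0.24 by 0.28 z -0.00 w 67.9 gf 0.0
```

View pics/c3.png

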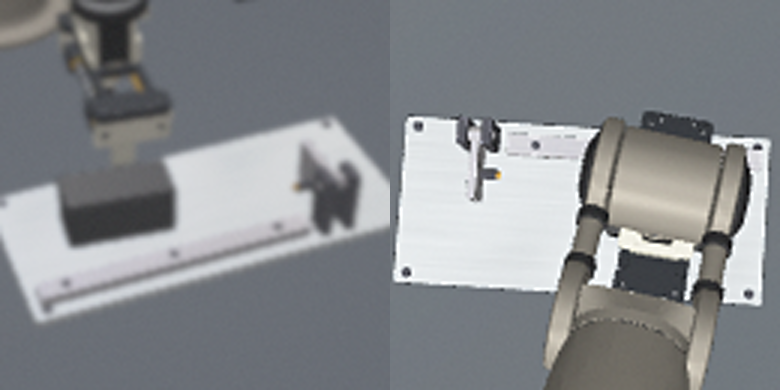

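The flag now lies level across the path with the pin pointing down-track at (495,173), and the gripper is centred over the box. I'll finish opening, go down to tip z≈32 (above the fence top), and grip.

{"api": "step_arm", "payload": {"deltas": [[1, 0, 0, 0, 0], [1, 0, 0, 0, 0], [1, 0, 0, 0.02, 0], [1, 0, 0, 0.04, 0], [1, 0, 0, 0.04, 0], [1, 0, 0, 0.04, 0], [1, 0, 0, 0.04, 0], [1, 0, 0, 0, 0]]}}

```text
time: 8.1
tool_pos: [499.7, -35.4, 40.5]
tcp_rot: [-3.136, -0.0, 1.387]
contact_force: [0.1, -0.7, 0.2]
grip_width: 91.9
finger_force: 0.0
```

{"api": "step_arm", "payload": {"deltas": [[0, 0, 0, 0, 0], [0, 0, 0, 0, 0], [0, 0, 0, 0, 0], [0, 0, 0, 0, 0], [0, 0, 0, 0, 0], [0, 0, 0, 0, 0], [0, 0, 0, 0, 0]]}}

```text
time: 8.8
tool_pos: [502.7, -36.2, 43.9]
tcp_rot: [3.139, 0.0, 1.387]
contact_force: [3.4, -0.7, 3.1]
grip_width: 53.8
finger_force: 30.0
```

```bash
python3 -c "
from h import *;st()"
```

```text
t 8.80 bx -8.2 by -95.0 tipz 32.9 yawerr -0.1106  F bx 3.40 by -0.41 z 3.07 w 53.8 gf 30.0
```

{"api": "step_arm", "payload": {"deltas": [[0, 0, 0, 0, -0.023], [0, 0, 0, 0, -0.023], [0, 0, 0, 0, -0.024], [0, 0, 0.016, 0, 0], [0, 0, 0.016, 0, 0], [0, 0, 0.016, 0, 0], [0, 0, 0.016, 0, 0], [0, 0, 0.008, 0, 0]]}}

```text
time: 9.6
tool_pos: [533.0, -37.7, 43.8]
tcp_rot: [-3.131, -0.001, 1.497]
contact_force: [-20.2, 0.9, 26.5]
grip_width: 53.9
finger_force: 30.0
```

{"api": "step_arm", "payload": {"deltas": [[0, 0, 0, 0, 0], [0, 0, 0, 0, 0]]}}

```text
time: 9.8
tool_pos: [533.4, -37.7, 43.8]
tcp_rot: [-3.133, -0.001, 1.497]
contact_force: [-13.5, 1.0, 19.8]
grip_width: 53.6
finger_force: 30.0
```

```bash
python3 -c "
from h import *;st()"
```

```text
t 9.80 bx 22.5 by -94.3 tipz 32.8 yawerr 0.0000  F bx -13.57 by 0.01 z 19.76 w 53.6 gf 30.0
```

{"api": "step_arm", "payload": {"deltas": [[0, 0, 0, -0.002, 0], [0, 0, 0, -0.002, 0], [0, 0, 0, 0, 0]]}}

```text
time: 10.1
tool_pos: [536.8, -38.4, 44.3]
tcp_rot: [-3.14, -0.0, 1.496]
contact_force: [-0.3, 0.6, -7.6]
grip_width: 53.9
finger_force: 30.0
```

```bash
python3 -c "
from h import *;st();print(bot.get_obs()['moment'],bot.get_obs()['tcp_rot'])"
```

```text
t 10.10 bx 26.0 by -94.7 tipz 33.3 yawerr -0.0006  F bx -0.31 by 0.59 z -7.58 w 53.9 gf 30.0
[-0.01903684 -0.0883473  -0.02665345] [-3.13960126e+00 -2.17083568e-04  1.49646841e+00]
```

{"api": "step_arm", "payload": {"deltas": [[0, 0, 0, 0.001, 0], [0, 0, 0.004, 0, 0], [0, 0, 0.004, 0, 0], [0, 0, 0.002, 0, 0], [0, 0, 0, 0, 0]]}}

```text
time: 10.6
tool_pos: [542.7, -39.0, 44.6]
tcp_rot: [3.141, 0.0, 1.496]
contact_force: [0.1, 0.2, -7.3]
grip_width: 54.1
finger_force: 30.0
```

```bash
python3 -c "
from h import *;st()"
```

```text
t 10.60 bx 31.9 by -94.9 tipz 33.6 yawerr -0.0006  F bx 0.08 by 0.20 z -7.34 w 54.1 gf 30.0
```

{"api": "step_arm", "payload": {"deltas": [[0, 0, 0, 0.001, 0], [0, 0, 0.001, 0, 0], [0, 0, 0.001, 0, 0], [0, 0, 0, 0, 0]]}}

```text
time: 11.0
tool_pos: [543.6, -39.0, 44.2]
tcp_rot: [3.141, 0.0, 1.496]
contact_force: [-0.6, -0.2, -8.2]
grip_width: 54.2
finger_force: 30.0
```

{"api": "step_arm", "payload": {"deltas": [[0, 0, 0, 0.001, 0], [0, 0, 0.001, 0, 0], [0, 0, 0.001, 0, 0], [0, 0, 0, 0, 0]]}}

```text
time: 11.4
tool_pos: [544.3, -39.0, 43.8]
tcp_rot: [-3.141, 0.0, 1.497]
contact_force: [-1.7, 0.4, -4.2]
grip_width: 54.1
finger_force: 30.0
```

```bash
python3 -c "
from h import *;st()"
```

```text
t 11.40 bx 33.5 by -94.8 tipz 32.8 yawerr -0.0005  F bx -1.72 by 0.27 z -4.20 w 54.1 gf 30.0
```

{"api": "step_arm", "payload": {"deltas": [[0, 0, 0.001, 0, 0], [0, 0, 0.001, 0, 0], [0, 0, 0, 0, 0]]}}

```text
time: 11.7
tool_pos: [545.4, -39.1, 43.8]
tcp_rot: [-3.141, 0.0, 1.497]
contact_force: [-2.6, 0.4, -2.5]
grip_width: 54.1
finger_force: 30.0
```

{"api": "step_arm", "payload": {"deltas": [[0, 0, 0.001, 0, 0], [0, 0, 0.001, 0, 0], [0, 0, 0, 0, 0]]}}

```text
time: 12.0
tool_pos: [545.6, -39.1, 43.7]
tcp_rot: [-3.14, 0.0, 1.497]
contact_force: [-6.2, -0.1, 0.4]
grip_width: 53.9
finger_force: 30.0
```

```bash
python3 -c "
from h import *;st();print(bot.get_obs()['moment'])"
```

```text
t 12.00 bx 34.8 by -94.8 tipz 32.7 yawerr -0.0003  F bx -6.19 by -0.60 z 0.42 w 53.9 gf 30.0
[-0.00154584  1.14009413  0.07870157]
```

{"api": "step_arm", "payload": {"deltas": [[0, 0.01, 0, 0, 0], [0, 0.02, 0, 0, 0], [0, 0.02, 0, 0, 0], [0, 0.02, 0, 0, 0], [0, 0.02, 0, 0, 0], [0, 0.01, 0, 0, 0], [0, 0, 0, 0, 0]]}}

```text
time: 12.7
tool_pos: [549.3, 10.3, 43.8]
tcp_rot: [-3.14, 0.001, 1.497]
contact_force: [-7.4, -2.7, 1.3]
grip_width: 53.9
finger_force: 30.0
```

```bash
python3 -c "
from h import *;st();print(bot.get_obs()['moment'])"
```

```text
t 12.70 bx 34.8 by -45.3 tipz 32.8 yawerr 0.0003  F bx -7.22 by -3.25 z 1.28 w 53.9 gf 30.0
[-0.41677966  1.15562852  0.06269586]
```

{"api": "step_arm", "payload": {"deltas": [[0, 0.01, 0, 0, 0], [0, 0.02, 0, 0, 0], [0, 0.02, 0, 0, 0], [0, 0.02, 0, 0, 0], [0, 0.02, 0, 0, 0], [0, 0.02, 0, 0, 0], [0, 0.01, 0, 0, 0], [0, 0, 0, 0, 0]]}}

```text
time: 13.5
tool_pos: [553.6, 70.1, 43.8]
tcp_rot: [-3.139, 0.001, 1.497]
contact_force: [-6.2, -3.1, 0.5]
grip_width: 53.6
finger_force: 30.0
```

{"api": "step_arm", "payload": {"deltas": [[0, 0.006, 0, 0, 0], [0, 0.006, 0, 0, 0], [0, 0.006, 0, 0, 0], [0, 0.004, 0, 0, 0], [0, 0, 0, 0, 0]]}}

```text
time: 14.0
tool_pos: [554.4, 80.1, 43.9]
tcp_rot: [-3.139, 0.002, 1.497]
contact_force: [-7.8, -8.3, 3.0]
grip_width: 53.9
finger_force: 30.0
```

```bash
python3 -c "
from h import *;st();print(bot.get_obs()['moment'])"
```

```text
t 14.00 bx 34.8 by 24.7 tipz 32.9 yawerr 0.0000  F bx -7.21 by -8.81 z 3.03 w 53.9 gf 30.0
[-1.10960124  1.24302726  0.14821133]
```

```bash
python3 - <<'E'
from h import *
st()
r,d=bot.capture('scene'); P=cloud('scene',d); np.save('pics/s4.npy',d)
u,v=map(int,proj('scene',(560,110,50))); c=r[v-35:v+35,u-45:u+45,::-1]
cv2.imwrite('pics/c4.png',cv2.resize(c,None,fx=8,fy=8,interpolation=2)); print(u,v)
B=np.stack([(P[:,:,:2]-C)@ex,(P[:,:,:2]-C)@ey,P[:,:,2]],-1)
# box far long face (towards camera): by extents
k=(abs(B[:,:,0]-61)<5)&(B[:,:,2]>30)&(B[:,:,2]<66)&(B[:,:,1]<104)&(B[:,:,1]>-80); print(np.percentile(B[k][:,1],[1,5,50,95,99]),k.sum(), np.median(B[k][:,0]))
for bx,by,z in((60,84.7,70),(60,84.7,24),(33,95,36)):
    w=C+bx*ex+by*ey; p=proj('scene',(*w,z)); print(bx,by,z,(p[0]-u+45)*8,(p[1]-v+35)*8)
E
```

```text
t 14.00 bx 34.8 by 24.7 tipz 32.9 yawerr 0.0000  F bx -7.21 by -8.81 z 3.03 w 53.9 gf 30.0
360 207
[-31.43663492 -30.72186983  -4.03101183  70.62134391  83.01862367] 148 61.73923917150345
60 84.7 70 459.5177289781882 258.23506810670756
60 84.7 24 450.9599999275415 344.5381267764899
33 95 36 446.31866466859447 276.72555836445804
```

View pics/c4.png

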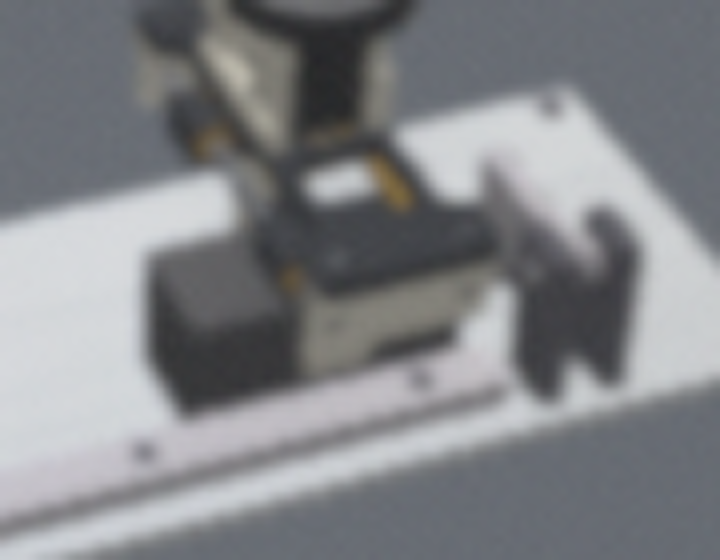

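{"api": "step_arm", "payload": {"deltas": [[0, 0, -0.001, -0.0008, 0], [0, 0.002, 0, 0, 0], [0, 0.002, 0, 0, 0], [0, 0, 0, 0, 0]]}}

```text
time: 14.45
tool_pos: [554.6, 82.9, 43.9]
tcp_rot: [-3.14, 0.001, 1.497]
contact_force: [-4.7, -4.5, -3.1]
grip_width: 53.6
finger_force: 30.0
```

```bash
python3 -c "
from h import *;st();print(bot.get_obs()['moment'])"
```

```text
t 14.45 bx 34.7 by 27.5 tipz 32.9 yawerr -0.0002  F bx -4.31 by -4.88 z -3.12 w 53.6 gf 30.0
[-0.61377207  0.79110257  0.09988399]
```

It moved freely with a smaller force, so that was only friction. I'll creep on in 1 mm rows.

{"api": "step_arm", "payload": {"deltas": [[0, 0.002, 0, 0, 0], [0, 0.002, 0, 0, 0], [0, 0.002, 0, 0, 0], [0, 0.002, 0, 0, 0]]}}

```text
time: 14.85
tool_pos: [554.8, 86.8, 43.8]
tcp_rot: [-3.14, 0.001, 1.497]
contact_force: [-3.6, -4.9, -2.9]
grip_width: 53.5
finger_force: 30.0
```

{"api": "step_arm", "payload": {"deltas": [[0, 0.002, 0, 0, 0], [0, 0.002, 0, 0, 0]]}}

```text
time: 15.05
tool_pos: [555.0, 88.8, 43.8]
tcp_rot: [-3.14, 0.001, 1.497]
contact_force: [-4.2, -4.9, -2.7]
grip_width: 54.1
finger_force: 30.0
```

{"api": "step_arm", "payload": {"deltas": [[0, 0.002, 0, 0, 0], [0, 0.002, 0, 0, 0]]}}

```text
time: 15.25
tool_pos: [555.1, 90.8, 43.8]
tcp_rot: [-3.14, 0.001, 1.497]
contact_force: [-5.0, -5.5, -2.0]
grip_width: 54.3
finger_force: 30.0
```

{"api": "step_arm", "payload": {"deltas": [[0, 0.002, 0, 0, 0], [0, 0.002, 0, 0, 0]]}}

```text
time: 15.45
tool_pos: [555.3, 92.7, 43.9]
tcp_rot: [-3.14, 0.001, 1.497]
contact_force: [-5.0, -4.9, -2.7]
grip_width: 54.0
finger_force: 30.0
```

{"api": "step_arm", "payload": {"deltas": [[0, 0.002, 0, 0, 0]]}}

```text
time: 15.55
tool_pos: [555.3, 93.6, 43.8]
tcp_rot: [-3.14, 0.002, 1.497]
contact_force: [-4.2, -5.9, -2.6]
grip_width: 53.8
finger_force: 30.0
```

{"api": "step_arm", "payload": {"deltas": [[0, 0.002, 0, 0, 0], [0, 0.002, 0, 0, 0]]}}

```text
time: 15.75
tool_pos: [555.5, 95.5, 43.9]
tcp_rot: [-3.14, 0.002, 1.497]
contact_force: [-5.4, -6.6, -1.6]
grip_width: 54.0
finger_force: 30.0
```

{"api": "step_arm", "payload": {"deltas": [[0, 0.002, 0, 0, 0]]}}

```text
time: 15.85
tool_pos: [555.6, 96.4, 43.9]
tcp_rot: [-3.14, 0.002, 1.497]
contact_force: [-4.4, -6.3, -1.7]
grip_width: 53.9
finger_force: 30.0
```

{"api": "step_arm", "payload": {"deltas": [[0, 0.002, 0, 0, 0], [0, 0.001, 0, 0, 0]]}}

```text
time: 16.05
tool_pos: [555.6, 96.8, 43.9]
tcp_rot: [-3.14, 0.004, 1.497]
contact_force: [-6.3, -13.6, -0.2]
grip_width: 54.0
finger_force: 30.0
```

{"api": "step_arm", "payload": {"deltas": [[0, 0.001, 0, 0, 0], [0, 0.001, 0, 0, 0]]}}

```text
time: 16.25
tool_pos: [555.6, 96.9, 44.0]
tcp_rot: [-3.14, 0.005, 1.497]
contact_force: [-5.7, -17.9, 0.8]
grip_width: 54.2
finger_force: 30.0
```

The solid stop is felt: motion ceased and about 12 N came on over the friction, with the pin fully in. I'll ease a little, release and rise.

{"api": "step_arm", "payload": {"deltas": [[0, 0, 0, 0, 0], [0, -0.002, 0, 0, 0], [0, 0, 0, 0, 0]]}}

```text
time: 16.55
tool_pos: [555.6, 96.7, 43.9]
tcp_rot: [-3.14, 0.003, 1.497]
contact_force: [-5.4, -11.5, -0.7]
grip_width: 53.7
finger_force: 30.0
```

```bash
python3 -c "
from h import *;st();print(bot.get_obs()['moment'])"
```

```text
t 16.55 bx 34.7 by 41.4 tipz 32.9 yawerr -0.0002  F bx -4.59 by -11.82 z -0.66 w 53.7 gf 30.0
[-1.73495117  0.94474281  0.19994363]
```

{"api": "step_arm", "payload": {"deltas": [[0.68, 0, 0, 0, 0], [0.76, 0, 0, 0, 0], [0.76, 0, 0, 0, 0], [0.76, 0, 0, 0, 0], [0.76, 0, 0, 0, 0]]}}

```text
time: 17.05
tool_pos: [556.6, 99.2, 44.3]
tcp_rot: [3.141, -0.0, 1.497]
contact_force: [-0.1, -0.5, -0.1]
grip_width: 69.6
finger_force: 0.0
```

```bash
python3 -c "
from h import *;st();print(bot.get_obs()['moment'])"
```

```text
t 17.05 bx 35.6 by 43.9 tipz 33.3 yawerr -0.0003  F bx -0.10 by -0.48 z -0.14 w 69.6 gf 0.0
[-0.03991975 -0.15477287 -0.05904975]
```

{"api": "step_arm", "payload": {"deltas": [[0.76, 0, 0, -0.02, 0], [0.76, 0, 0, -0.04, 0], [0.76, 0, 0, -0.08, 0], [0.76, 0, 0, -0.08, 0], [0.76, 0, 0, -0.08, 0], [0.76, 0, 0, -0.08, 0], [0.76, -0.09, 0, 0, 0], [0.76, -0.09, 0, 0, 0]]}}

```text
time: 17.85
tool_pos: [550.1, 9.2, 236.6]
tcp_rot: [3.137, 0.0, 1.5]
contact_force: [0.9, -0.0, -0.5]
grip_width: 69.7
finger_force: 0.0
```

{"api": "step_arm", "payload": {"deltas": [[0.76, -0.09, -0.03, 0, 0], [0.76, -0.09, -0.03, 0, 0], [0.76, -0.09, -0.03, 0, 0], [0.76, -0.09, -0.03, 0, 0], [0.76, -0.09, -0.03, 0, 0], [0.76, -0.06, 0, 0, 0], [0.76, 0, 0, 0, 0]]}}

```text
time: 18.55
tool_pos: [455.2, -243.0, 234.9]
tcp_rot: [3.14, 0.002, 1.492]
contact_force: [0.6, 0.6, 1.3]
grip_width: 69.9
finger_force: 0.0
```

```bash
python3 - <<'E'
from h import *
st(); ims=[]
for n in('scene','top'):
    r,d=bot.capture(n); P=cloud(n,d)
    B=np.stack([(P[:,:,:2]-C)@ex,(P[:,:,:2]-C)@ey,P[:,:,2]],-1)
    if n=='top':
        k=(r.max(2)<95)&(abs(B[:,:,2]-70)<8)&(abs(B[:,:,0]-33)<45)&(B[:,:,1]>-50)&(B[:,:,1]<116)
        k=cv2.morphologyEx(k.astype(np.uint8),cv2.MORPH_OPEN,np.ones((5,5)))>0
        c=max(cv2.findContours(k.astype(np.uint8),0,1)[0],key=cv2.contourArea)
        W=np.array([ray('top',*p[0],70)[:2] for p in c]); print(cv2.minAreaRect(np.stack([(W-C)@ex,(W-C)@ey],1).astype(np.float32)))
    u,v=map(int,proj(n,(560,110,50))); h=40
    ims.append(cv2.resize(r[v-h:v+h,u-h:u+h,::-1],(400,400),interpolation=2))
cv2.imwrite('pics/c5.png',np.hstack(ims))
E
```

```text
t 18.55 bx -40.4 by -304.9 tipz 223.9 yawerr -0.0051  F bx 0.60 by 0.67 z 1.33 w 69.9 gf 0.0
((34.12153244018555, 42.904972076416016), (45.239959716796875, 110.77389526367188), 3.6827192306518555)
```

View pics/c5.png

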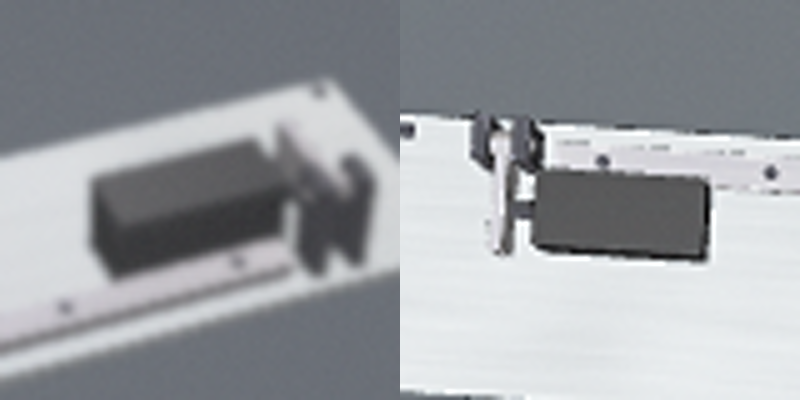

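The top view shows the box against the screw end at (520,210) and alongside the fence. The mask's angle estimate is coarse, so I'll do one sub-pixel check of the yaw.

```bash
python3 - <<'E'
from h import *
r,d=bot.capture('top'); g=r.mean(2)
def B(u,v,z): return np.array([(ray('top',u,v,z)[:2]-C)@ex,(ray('top',u,v,z)[:2]-C)@ey])
def W(bx,by,z): return proj('top',(*(C+bx*ex+by*ey),z))
# long edges: sub-pixel half-level crossing between dark top and bright neighbour per column
for name,bx,s in(('fence side',60.5,-1),('robot side',6.5,1)):
    pts=[]
    u0=W(bx,85,70)[0];u1=W(bx,0,70)[0]
    for u in range(int(np.ceil(u0)),int(u1)):
        t=(u-u0)/(u1-u0); v0=W(bx,85-85*t,70)[1]
        vs=np.arange(v0-5,v0+5,.1); p=np.interp(vs,np.arange(400),g[:,u])
        lv=(p.min()+p.max())/2; i=np.where(np.diff(np.sign(p-lv)))[0]
        if len(i): pts.append(B(u,vs[i[0 if s<0 else -1]],70))
    pts=np.array(pts); k,c=np.polyfit(pts[:,1],pts[:,0],1); res=pts[:,0]-k*pts[:,1]-c
    print(name,len(pts),'slope deg %.2f bx at mid %.1f rms %.2f'%(np.degrees(np.arctan(k)),k*42+c,res.std()))
E
```

```text
fence side 23 slope deg 1.71 bx at mid 61.9 rms 3.44
robot side 23 slope deg 0.03 bx at mid 1.4 rms 0.42
```

```bash
python3 -c "
from h import *;print(bot.close_job())"
```

```text
the job is handed in; nothing more can be done
None
```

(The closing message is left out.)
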